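Set the label-roll holder to its gauge mark

TASK

Narrow the label-roll holder on the packing bench for the next roll: roll its knurled wheel under a fingertip until the inner face of the sliding cheek stands in line with the gauge mark on the deck, to within 3 mm, then take the hand away. Move the cheek only by the wheel, never by touching the cheek itself. Nothing is to be picked up, and everything else on the bench stays where it stands.

Things in the scene. Friction and masses are not known exactly. Their poses are not given: they have to be found in the camera images.
- holder: Grey label-roll holder fixed to the bench: deck 110 mm (x) by 270 mm (y from -125 to +145), deck top 34 mm above the bench. Origin on the bench, z up. Fixed aluminium cheek 84 wide, 50 above the deck, inner face at y=-100; the sliding cheek; a block (18 above deck) at y=62; the knurled wheel at y=+100. Two 8 mm guide rods lie 9 mm above the deck. Stands turned by up to 35 degrees.
- wheel_axle (a point): Centre of the knurled wheel on its axle, 36 mm above the bench, 100 mm to +y of the holder's origin; axes as the holder's, not turning with the wheel; the axle lies along x. Rolling the top of the wheel towards the cheeks (-y) closes the gap, the other way opens it. The cheek moves 14 mm per radian: 4.4 mm for each 10 mm of fingertip travel along the rim, the same way as the top.
- wheel: Steel knurled wheel, 64 mm diameter over 24 straight ridges (4 mm round, 2 mm proud), 30 mm wide, upper half open above the deck (top 68 mm above the bench), between bearing walls 4 mm thick reaching 16 mm above the deck. Origin at its centre; the frame turns with it. Turning needs 1 to 2 N along the rim; it stays where it is left. Travel 6 rad from fully open.
- jaw_face (a point): Sliding aluminium cheek (84 wide, 12 thick, 50 mm above the deck): this point is the middle of its inner face (towards the fixed cheek), at deck level, 34 mm above the bench; axes as the holder's. It moves along the holder's y, the wheel on its +y side; a foot reaches 20 mm behind the face.
- jaw: The same sliding cheek as a body; same origin and axes as jaw_face. To be moved only by the wheel and not to be touched.
- mark: Gauge mark: thin dark steel strap on the white deck plate, 3 mm wide (y), across the deck between the cheeks, with a small tab 10 mm tall at each edge of the deck. Fixed. Origin on the strap's centre line at deck level; axes as the holder's. The cheek's face is in line when at y=0 in this frame; it starts about 20 to 70 mm to +y of it and can be run past it.
- label_roll: White paper label roll standing on end near the fixed-cheek end, 72 mm diameter, 55 mm tall, origin under its centre. Loose, leave alone.
- tape_roll: Clear tape roll lying flat beyond the holder, 100 mm diameter, 48 mm tall, origin under its centre. Loose, leave alone.
- carton: Small cardboard carton 80 x 100 x 55 mm beyond the holder, origin under its centre. Loose, leave alone.
- marker_pen: Black pen lying on the robot's side of the holder, 130 mm long, 16 mm thick, origin under its middle. Loose, leave alone.
- cartridge: Grey sealant cartridge standing, 50 mm diameter, 190 mm tall, origin under its centre. Loose, leave alone.
- mug: White mug, 80 mm diameter, 90 mm tall, origin under its centre. Loose, leave alone.

How it is judged:
On the way, in this order (a step that is already met when the one before it is completed fails the run):
1. a fingertip is on the knurled wheel (contact force between the fingers and wheel above 0.5 N), for 0.05 s.
2. the cheek's inner face is in line with the mark (y of jaw_face in the frame of mark between -0.003 and 0.003 m), for 0.2 s.
At the end, for the whole second after the job is handed in: The sliding cheek's inner face is within 3 mm of the gauge mark's centre line and still, and no loose thing has moved 20 mm or more (all of step 2 and linear speed of jaw below 0.003 m/s and distance of each of label_roll, tape_roll, carton, marker_pen, cartridge, mug from where it was at the start of the episode below 0.02 m); the robot touches nothing.
It fails at once if the sliding cheek was touched directly (contact force between any of the fingers, the arm and jaw above 0.5 N).
It fails at once if a loose thing was pushed away or lifted (20 mm) (distance of any of label_roll, tape_roll, carton, marker_pen, cartridge, mug from where it was at the start of the episode above 0.02 m).
It fails at once if a loose thing was tipped (angle between any of label_roll, tape_roll, carton, cartridge, mug's own z axis and vertical above 0.35 rad).
It also fails if it takes over 61 s, if anything falls off the work surface, if the arm or the gripper's body presses on something with over 40 N, if the wrist force passes 120 N, or if a joint passes its speed limit or range.

ROBOT

A 6-joint arm with a two-finger parallel gripper is mounted at the origin on the work surface. World frame = base frame: x ahead of the robot, y to its left, z up, the work surface at z = 0. Lengths are in m, angles in rad, forces in N, time in s.
With the tool pointing down it reaches from about 0.275 to 0.775 m from the base axis. Payload 14.6 kg.
Tool frame: the origin (TCP) lies on the centre line of the jaws, within the pads' length; the fingertips stand r.finger_overhang ahead of it and the grasp point (between the pads) lies 2 mm behind it (r.finger_overhang is the distance from the TCP to the fingertips, in m); z points along the fingers, y is the direction in which the jaws open and shut (so a half turn about z gives the same grasp; the last joint's range is limited). The gripper opens to 85 mm and grips with 20 to 120 N. Pads are 22 mm wide; open, the fingers measure 114 mm over their backs; the gripper's body (76 mm by 85 mm) begins 54 mm behind the grasp point. The pads swing forward as they close: fully open they stand 13 mm farther back than shut.
Start: joints at [-1.374, 0.263, -0.048, 1.259, 0, 1.415], TCP at [0.181, -0.493, 0.248] pointing down, gripper open.
Joint ranges: [-2.65, 2.65], [-0.89, 1.7], [-1.18, 1.37], [-2.13, 2.11], [-1.35, 1.29], [-3.14, 3.14]. Speed limits (rad/s): [1.89, 1.89, 2.57, 2.79, 3.14, 3.14].

INTERFACE

Orientations are given as a unit quaternion [x, y, z, w].
In Python, from workcell import r gives the robot as it stands. Calls block until the motion is done:
- r.goto(position, orientation): joint-space move of the TCP to a pose.
- r.move_straight(position, rot=None, vel=0.15, threshold=None): straight line of the TCP; rot=None keeps the orientation; vel is the mean speed in m/s. With threshold (N) it stops when the force on the tool has changed by that much, and returns True; else False.
- r.move_joints(angles): joint-space move.
- r.set_gripper(opening, grip_force=None): finger opening in m; grip_force is the grip in N (None keeps the last); returns when the fingers have stopped.
- r.wait(seconds).
- r.inverse_kinematics(position, orientation): joint angles nearest the present ones, or None.
- r.get_obs(): the state.
- r.read_camera(name): name is "side" or "top" or "wrist"; returns a dict with "image" (420x560x3 uint8, red, green, blue), "depth" (420x560 float32, m along the optical axis (not along the pixel's ray), 0 where there is no reading), "camera_matrix" (3x3 intrinsics, pixels), "cam_to_world" (4x4, takes a point from camera to world coordinates); the wrist camera has in their place "hand_eye" (4x4, takes a point from camera to tool coordinates, whose origin is the TCP and whose axes are the flange's). Camera axes: x right, y down, z forward; pixel columns grow to the right and rows downward; lengths in m; the calibration is good to about 2 mm. A picture is of the moment at which its call begins: read the wrist's pose just before it.
A pose or a line that the arm cannot do raises r.Unreachable and nothing moves.
- r.finish_job(): hands the job in, once; it reports no verdict.
The state is a dict: "t": time; "joint_positions": joint angles; "joint_velocities": joint speeds; "joint_torque": joint torques, N m; "tcp_pos": TCP position; "orientation": TCP orientation; "ft_force": force on the tool from outside, world axes, zero at the start; "torque": the same for the moment, N m; "grip_width": finger opening in m.
Only numpy, scipy, OpenCV 4.12 (cv2) and the standard library are available. Lean on these libraries where they do the work, as an engineer would, in place of code of your own. Each camera call takes 0.05 s, during which the arm holds its last target. There are 200 camera calls.

## Working session

There is one attempt and no reset: what is moved stays moved. The work goes in short steps, each a Python script; the robot and the scene stay as the last script left them, time stands still between calls to the robot, and variables do not carry over. Pictures are saved under pics/ and viewed, about 8 in all and at most 12, crops included, and the job is handed in when it is done.

```bash
ls; mkdir -p pics; python3 - <<'E'
from workcell import r
import cv2,numpy as np
for n in("top","side"):
    c=r.read_camera(n); cv2.imwrite(f"pics/{n}0.png",c["image"][...,::-1]); np.savez(f"{n}0.npz",**c)
    print(n,c["camera_matrix"].round(1).tolist(),c["cam_to_world"].round(3).tolist())
o=r.get_obs();print(o["t"],o["tcp_pos"],o["orientation"],r.finger_overhang,o["grip_width"])
E
```

```text
pics
top [[386.7, 0.0, 280.8], [0.0, 386.7, 208.6], [0.0, 0.0, 1.0]] [[-0.009, -0.981, 0.193, 0.314], [-1.0, 0.01, 0.002, -0.0], [-0.003, -0.193, -0.981, 1.256], [0.0, 0.0, 0.0, 1.0]]
side [[393.9, 0.0, 281.7], [0.0, 393.9, 207.9], [0.0, 0.0, 1.0]] [[-0.998, -0.045, 0.048, 0.47], [-0.064, 0.506, -0.86, 0.786], [0.014, -0.861, -0.508, 0.543], [0.0, 0.0, 0.0, 1.0]]
0.1 [ 0.18085453 -0.49263839  0.2478804 ] [ 9.84570674e-01  1.74986795e-01 -2.05943035e-05 -4.56557581e-04] 0.017 0.08545803090098356
```

View pics/top0.png

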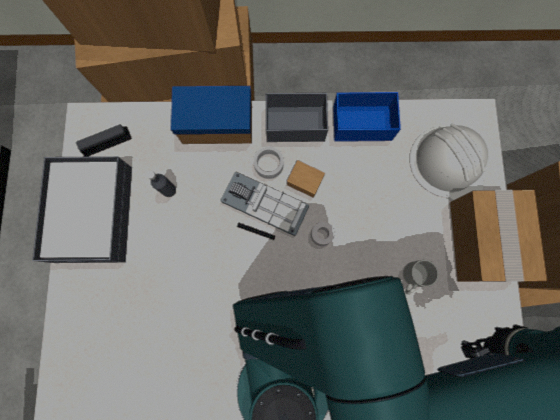

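View pics/side0.png

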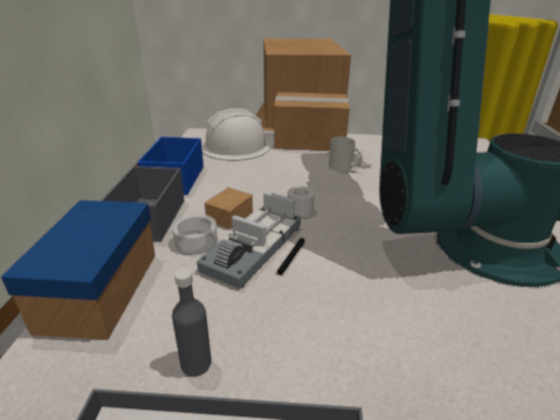

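The top view shows the holder running from about (225,195), the wheel end, to (305,215). The wheel is near (240,188), and the pen is at (256,231). Next I'll take the deck pose from depth, then move the wrist camera overhead.

```bash
cat > h.py <<'E'
import numpy as np,cv2
from scipy.spatial.transform import Rotation as R
def cloud(c,T):
    K=c["camera_matrix"];d=c["depth"];v,u=np.mgrid[:d.shape[0],:d.shape[1]]
    p=np.stack([(u-K[0,2])/K[0,0]*d,(v-K[1,2])/K[1,1]*d,d],-1)
    return p@T[:3,:3].T+T[:3,3]
def ray(c,T,uv,z):
    K=c["camera_matrix"];d=T[:3,:3]@np.array([(uv[0]-K[0,2])/K[0,0],(uv[1]-K[1,2])/K[1,1],1.])
    return T[:3,3]+d*(z-T[2,3])/d[2]
def toolT(o):
    T=np.eye(4);T[:3,:3]=R.from_quat(o["orientation"]).as_matrix();T[:3,3]=o["tcp_pos"];return T
E
python3 - <<'E'
from h import *
from workcell import r
c=dict(np.load("top0.npz"));P=cloud(c,c["cam_to_world"])
m=np.zeros(P.shape[:2],np.uint8);m[165:245,215:315]=1
k=(m>0)&(c["depth"]>0)&(P[...,2]>.02)&(P[...,2]<.1)
n,l,s,_=cv2.connectedComponentsWithStats(k.astype(np.uint8))
for i in range(1,n):
    if s[i,4]<60: continue
    q=P[l==i]; re=cv2.minAreaRect(q[:,:2].astype(np.float32));print(s[i],np.round(re[0],3),np.round(re[1],3),round(re[2],1),q.mean(0).round(3))
a,b=ray(c,c["cam_to_world"],(240,188),.06),ray(c,c["cam_to_world"],(295,217),.06);print(a,b)
# view pose over holder, trial yaw
e=(a-b);yaw=np.arctan2(-e[0],e[1]);print(np.degrees(yaw))
for psi in (yaw,yaw+np.pi,yaw+np.pi/2,yaw-np.pi/2):
    q=(R.from_euler("z",psi)*R.from_euler("x",np.pi)).as_quat()
    mid=(a+b)/2
    for h in(.35,.3): print(np.degrees(psi),h,r.inverse_kinematics([mid[0],mid[1],h],q))
w=r.read_camera("wrist");print(w["hand_eye"].round(3).tolist(),w["camera_matrix"].round(1).tolist())
E
```

```text
[254 165  29  13 178] [0.681 0.043] [0.092 0.035] 89.8 [0.677 0.042 0.043]
[287 165  28  32 655] [ 0.655 -0.078] [0.099 0.082] 63.6 [ 0.649 -0.069  0.054]
[ 220  172   89   64 2790] [0.576 0.056] [0.271 0.114] 64.5 [0.572 0.055 0.042]
[0.61789883 0.13126948 0.06      ] [ 0.52241274 -0.0424049   0.06      ]
-28.80197358417299
-28.80197358417299 0.35 [-0.06469527  0.34454917  0.3450253   1.57127246  0.         -2.70359866]
-28.80197358417299 0.3 [-0.06469527  0.33819038  0.20093257  1.43353851  0.         -2.70359866]
151.198026415827 0.35 [-0.06469527  0.34454917  0.3450253   1.57127246  0.          0.437994  ]
151.198026415827 0.3 [-0.06469527  0.33819038  0.20093257  1.43353851  0.          0.437994  ]
61.19802641582701 0.35 [-0.06469527  0.34454917  0.3450253   1.57127246  0.          2.00879032]
61.19802641582701 0.3 [-0.06469527  0.33819038  0.20093257  1.43353851  0.          2.00879032]
-118.801973584173 0.35 [-0.06469527  0.34454917  0.3450253   1.57127246  0.         -1.13280233]
-118.801973584173 0.3 [-0.06469527  0.33819038  0.20093257  1.43353851  0.         -1.13280233]
[[-0.0, -0.947, -0.322, 0.083], [1.0, -0.0, -0.0, -0.001], [0.0, -0.322, 0.947, -0.125], [0.0, 0.0, 0.0, 1.0]] [[360.3, 0.0, 286.4], [0.0, 360.3, 204.5], [0.0, 0.0, 1.0]]
```

```bash
python3 - <<'E'
from h import *
from workcell import r
yaw=np.radians(-25.5);psi=yaw-np.pi/2
ey=np.array([-np.sin(yaw),np.cos(yaw)])
q=(R.from_euler("z",psi)*R.from_euler("x",np.pi)).as_quat()
p=np.array([.576,.056])+ey*.03
r.goto([*p,.26],q); r.set_gripper(0.0)
o=r.get_obs();c=r.read_camera("wrist");T=toolT(o)@c["hand_eye"]
np.savez("w1.npz",T=T,**c);print(o["t"],o["tcp_pos"],o["ft_force"])
cv2.imwrite("pics/w1.png",cv2.resize(c["image"][...,::-1],(800,600)))
E
```

```text
3.4167 [0.58892084 0.08310306 0.26001148] [ 0.42012929 -0.45918829 -0.17420605]
```

View pics/w1.png

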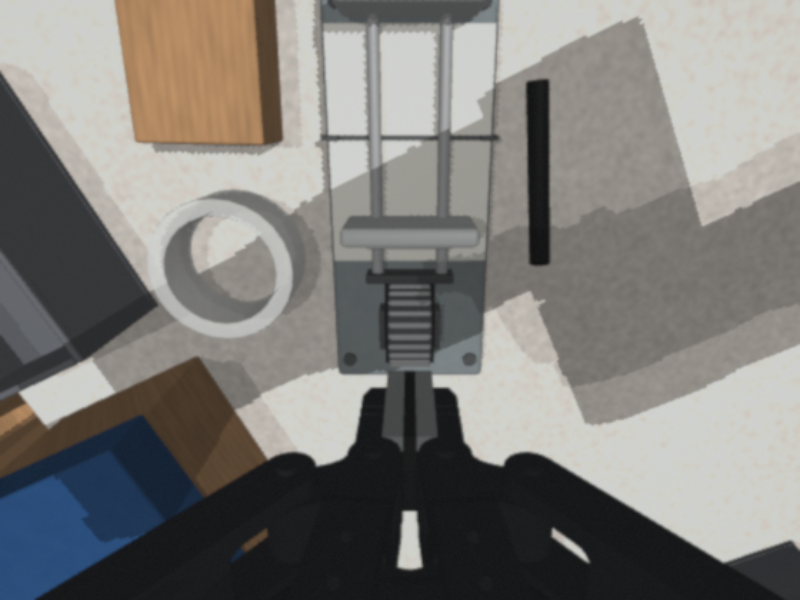

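The wrist view shows these features (800x600 pixels):

- **Mark line:** from (323,136) to (497,137).
- **Sliding cheek:** foot of the inner face at about row 217, top face in rows 228–247.
- **Wheel:** rows 285–362, centred on column 410.
- **Deck end corners:** (340,373) and (481,373).

```bash
cat >> h.py <<'E'
def measure(c,T,org,yaw):
    """jaw face y, mark y in holder frame, from depth (jaw top edge) and image (mark)"""
    A=R.from_euler("z",yaw).as_matrix()
    Q=(cloud(c,T)-np.array([*org,0]))@A
    return Q
E
python3 - <<'E'
from h import *
c=dict(np.load("w1.npz"));T=c["T"];s=.7
f=lambda u,v,z:ray(c,T,(u*s,v*s),z)[:2]
a,b=f(340,373,.034),f(481,373,.034);m1,m2=f(323,136,.034),f(497,137,.034)
print("deck end",a,b,np.linalg.norm(a-b),"mark",m1,m2,np.linalg.norm(m1-m2))
for d in(b-a,m2-m1): print("x dir",np.degrees(np.arctan2(d[1],d[0])))
P=cloud(c,T);
top=P[(P[...,2]>.076)&(P[...,2]<.092)&(np.hypot(P[...,0]-.59,P[...,1]-.08)<.08)]
re=cv2.minAreaRect(top[:,:2].astype(np.float32));print("jaw top",re,top[:,2].mean(), len(top))
dk=P[(P[...,2]>.026)&(P[...,2]<.042)&(np.hypot(P[...,0]-.58,P[...,1]-.06)<.2)]
print("deck z",np.median(dk[:,2]))
k=((P[...,2]>.024)&(P[...,2]<.095)).astype(np.uint8)
n,l,st,_=cv2.connectedComponentsWithStats(k);i=l[int(300*s),int(450*s)]
print("holder",cv2.minAreaRect(P[l==i][:,:2].astype(np.float32)))
# profile along column u=287 and 310
yaw=np.radians(-25.5);A=R.from_euler("z",yaw).as_matrix();org=(a+b)/2-.145*A[:2,1]
print("org",org)
Q=(P-np.array([*org,0]))@A
for u in(278,283,292,320):print(u,[(v,*(Q[v,u,1:]*1000).round(0)) for v in list(range(150,176,2))+list(range(194,262,4))])
E
```

```text
deck end [0.6798382  0.15252226] [0.58296661 0.19873262] 0.107328951911871 mark [ 0.60871437 -0.00492876] [0.50641977 0.04457484] 0.11364325893683594
x dir 154.49760137489216
x dir 154.17618550073547
jaw top ((0.5820672512054443, 0.07003775238990784), (0.011451742611825466, 0.08388536423444748), 64.53539276123047) 0.08262718669598088 1391
deck z 0.033867741859832406
holder ((0.5783065557479858, 0.062173984944820404), (0.2533687949180603, 0.11601833999156952), 64.5312271118164)
org [0.5689783  0.04475257]
278 [(150, np.float64(24.0), np.float64(34.0)), (152, np.float64(23.0), np.float64(48.0)), (154, np.float64(23.0), np.float64(57.0)), (156, np.float64(23.0), np.float64(67.0)), (158, np.float64(23.0), np.float64(75.0)), (160, np.float64(24.0), np.float64(82.0)), (162, np.float64(25.0), np.float64(83.0)), (164, np.float64(27.0), np.float64(83.0)), (166, np.float64(29.0), np.float64(83.0)), (168, np.float64(30.0), np.float64(84.0)), (170, np.float64(32.0), np.float64(84.0)), (172, np.float64(34.0), np.float64(84.0)), (174, np.float64(48.0), np.float64(34.0)), (194, np.float64(63.0), np
[... 3916 characters left out ...]
)), (198, np.float64(73.0), np.float64(33.0)), (202, np.float64(78.0), np.float64(32.0)), (206, np.float64(82.0), np.float64(33.0)), (210, np.float64(87.0), np.float64(33.0)), (214, np.float64(90.0), np.float64(34.0)), (218, np.float64(95.0), np.float64(33.0)), (222, np.float64(99.0), np.float64(34.0)), (226, np.float64(104.0), np.float64(34.0)), (230, np.float64(109.0), np.float64(33.0)), (234, np.float64(113.0), np.float64(33.0)), (238, np.float64(118.0), np.float64(34.0)), (242, np.float64(123.0), np.float64(33.0)), (246, np.float64(127.0), np.float64(33.0)), (250, np.float64(132.0), np.float64(33.0)), (254, np.float64(137.0), np.float64(32.0)), (258, np.float64(141.0), np.float64(34.0))]
```

The jaw face is at y=+23 mm and the mark at about -27.5 mm in my frame. That leaves roughly 50 mm to close, or about 115 mm of rim travel. I'll try one flat stroke first.

```bash
cat >> h.py <<'E'
from workcell import r
YAW=np.radians(-25.6);A=R.from_euler("z",YAW).as_matrix();ORG=np.array([.5690,.0448,0]);WY=.1025
W=lambda x,y,z: ORG+A@np.array([x,y,z])
def jaw(view=None):
    o=r.get_obs();c=r.read_camera("wrist");T=toolT(o)@c["hand_eye"]
    Q=(cloud(c,T)-ORG)@A
    m=(Q[...,2]>.079)&(Q[...,2]<.09)&(abs(Q[...,0])<.035)&(Q[...,1]>-.06)&(Q[...,1]<.06)
    f=(Q[...,2]>.045)&(Q[...,2]<.077)&(abs(Q[...,0])<.035)&(Q[...,1]>-.06)&(Q[...,1]<.045)
    if view: cv2.imwrite(view,cv2.resize(c["image"][...,::-1],(800,600)))
    return [round(1000*float(np.median(Q[f][:,1])),1) if f.sum()>50 else None,round(1000*float(np.median(Q[m][:,1]))-6,1) if m.sum()>50 else None]
def stroke(y0,y1,press,zs,vel=.04):
    r.move_straight(W(0,WY+y0,zs+.006),vel=.12)
    hit=r.move_straight(W(0,WY+y0,zs-.006),vel=.015,threshold=2)
    z=r.get_obs()["tcp_pos"][2]
    r.move_straight(W(0,WY+y0,z-press),vel=.02);F0=r.get_obs()["ft_force"].round(1)
    r.move_straight(W(0,WY+y1,z-press),vel=vel);F1=r.get_obs()["ft_force"].round(1)
    r.move_straight(W(0,WY+y1,zs+.006),vel=.12)
    print(hit,"z",round(z,4),F0,F1,"t",r.get_obs()["t"]);return z
E
python3 - <<'E'
from h import *
print(jaw())
r.move_straight(W(0,WY+.009,.2),vel=.2);r.move_straight(W(0,WY+.009,.1),vel=.15)
print(r.get_obs()["ft_force"])
stroke(.009,-.010,.0005,.087)
print(jaw("pics/w2.png"))
E
```

```text
[1.8, 22.1]
[0.64855018 0.14680709 0.39042361]
True z 0.0843 [-1.1  1.7  7.3] [-2.9 -1.4 10.3] t 6.9083
[12.2, 14.0]
```

View pics/w2.png

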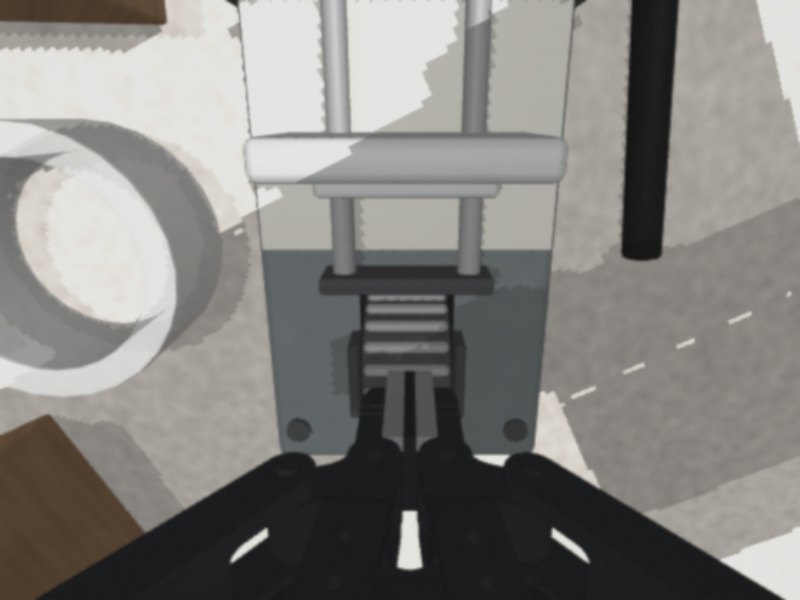

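The stroke worked: the cheek moved 8.1 mm and the fingertip sits centred over the wheel, with the cheek face near row 135. I'll do four more strokes, then check from the higher viewpoint.

```bash
python3 - <<'E'
from h import *
for i in range(4):
    stroke(.009,-.010,.0005,.0865); print(jaw())
r.move_straight(W(0,.03,.26),vel=.2)
print(jaw("pics/w3.png"),r.get_obs()["t"])
o=r.get_obs();c=r.read_camera("wrist");np.savez("w3.npz",T=toolT(o)@c["hand_eye"],**c)
E
```

```text
True z 0.0846 [-2.5  1.6  7.7] [-0.6 -0.7  4.5] t 8.9583
[21.5, 6.2]
True z 0.0848 [-1.3  0.8  7.4] [-0.2 -1.2  3.2] t 11.0
[15.4, -0.8]
True z 0.0847 [-1.2  0.6  7.1] [-1.3 -2.   3.3] t 13.0417
[8.5, -8.1]
True z 0.0847 [-2.2 -0.3  7.4] [-0.5 -1.3  4.3] t 15.0833
[1.7, -15.2]
[-15.5, -15.9] 16.225
```

View pics/w3.png

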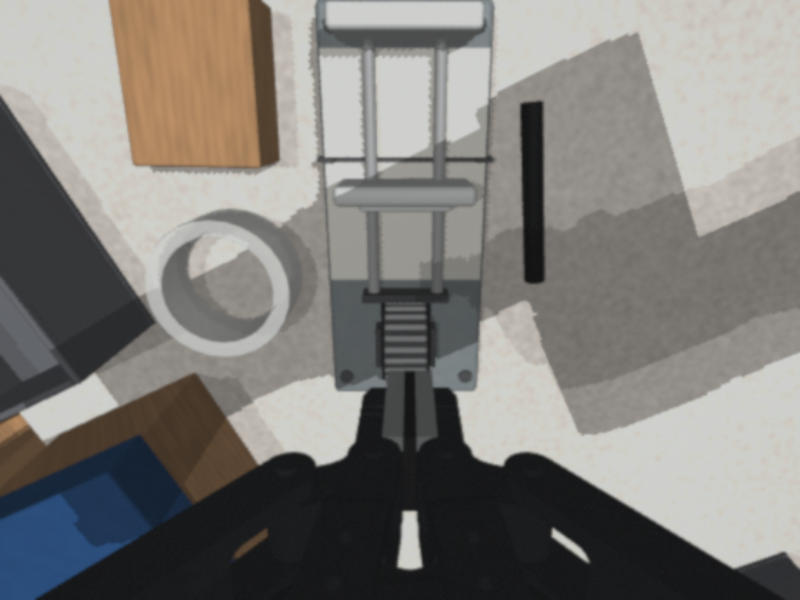

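The mark now shows at row 159, and the foot of the cheek face is at about row 180. Next I'll measure both in this same view.

```bash
cat >> h.py <<'E'
def gap(c,T):
    """mark y (dark line, ray onto deck plane) and jaw face y (depth), mm, holder frame"""
    P=cloud(c,T);Q=(P-ORG)@A;g=cv2.cvtColor(c["image"],cv2.COLOR_RGB2GRAY).astype(float);ys=[]
    for u in (232,236,240,244,285,290,320,325,330,335):
        v=[k for k in range(60,200) if -.045<((ray(c,T,(u,k),.034)-ORG)@A)[1]<-.012]
        col=g[v,u];w=np.clip(np.median(col)-12-col,0,None)
        k=np.argmin(col);w[np.abs(np.arange(len(w))-k)>3]=0
        if w.sum()>10: ys.append(1000*((ray(c,T,(u,(w*v).sum()/w.sum()),.034)-ORG)@A)[1])
    f=(Q[...,2]>.05)&(Q[...,2]<.076)&(abs(Q[...,0])<.035)&(Q[...,1]>-.06)&(Q[...,1]<.05)
    return np.round(ys,1),np.percentile(Q[f][:,1]*1000,[10,50,90]).round(1),f.sum()
E
python3 - <<'E'
from h import *
for n in("w1","w3"):
    c=dict(np.load(n+".npz"));print(n,*gap(c,c["T"]))
    print([round(float(1000*((ray(c,c["T"],(u*.7,v*.7),.034)-ORG)@A)[1]),1) for u,v in((323,136),(497,137),(320,159),(492,159),(400,180))])
E
```

```text
w1 [-26.8 -26.9 -26.9 -26.9 -27.  -27.  -27.1 -27.1 -27.1 -27.1] [22.9 23.1 41.8] 498
[-27.7, -27.2, -13.1, -13.3, 0.5]
w3 [-26.5 -26.9 -27.  -27.  -26.7 -27.  -27.  -27.  -27.  -26.8] [-15.6 -15.4   3.4] 493
[-41.5, -41.0, -27.0, -27.1, -13.4]
```

```bash
python3 - <<'E'
from h import *
stroke(.009,-.010,.0005,.0865); j=jaw();print(j)
rem=j[1]+26.8; L=(rem/.44+1.6)/1000; print(rem,L)
if 0<L<.02: stroke(.006,.006-L,.0005,.0865); print(jaw())
r.move_straight(W(0,.03,.26),vel=.2)
o=r.get_obs();c=r.read_camera("wrist");T=toolT(o)@c["hand_eye"];print(*gap(c,T),o["t"],o["ft_force"])
cv2.imwrite("pics/w4.png",cv2.resize(c["image"][...,::-1],(800,600)))
E
```

```text
True z 0.0847 [-1.1 -0.4  8.6] [-1.5 -1.9  4.5] t 19.6583
[-5.7, -19.1]
7.699999999999999 0.019100000000000002
True z 0.0848 [-1.9  0.3  7.9] [ 0.2 -1.8  3.6] t 21.675
[-12.8, -24.5]
[-26.4 -27.2 -27.5 -27.7 -27.3 -27.6 -27.7 -27.6 -27.3 -26.5] [-30.1 -13.9 -11.1] 538 22.7667 [ 0.23947784  0.07501922 -0.51496771]
```

View pics/w4.png

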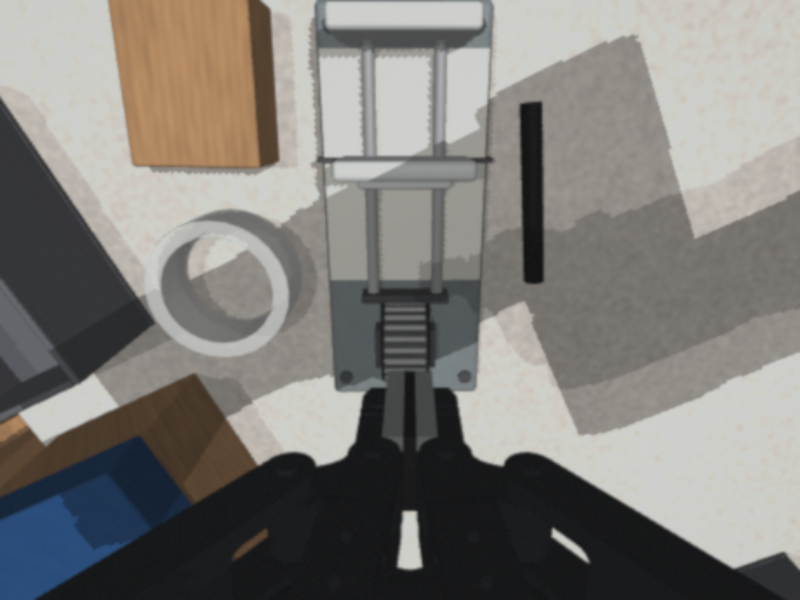

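The face now appears right at the mark: the strap shows at row 159 and the cheek top in rows 161–180. The low-view depth was clipped by the image top. I'll look from straight above the mark and measure the cheek's top edges.

```bash
cat >> h.py <<'E'
def edges(c,T):
    Q=(cloud(c,T)-ORG)@A
    m=(Q[...,2]>.079)&(Q[...,2]<.09)&(abs(Q[...,0])<.036)&(Q[...,1]>-.06)&(Q[...,1]<.06)
    y=[];
    for u in range(m.shape[1]):
        v=np.flatnonzero(m[:,u])
        if len(v)>4: y.append((Q[v,u,1].min()*1000,Q[v,u,1].max()*1000))
    return np.median(y,0).round(1),len(y)
E
python3 - <<'E'
from h import *
for n in("w1","w3"):
    c=dict(np.load(n+".npz"));print(n,edges(c,c["T"]))
for y,z in((.03,.26),(.058,.2)):
    r.move_straight(W(0,y,z),vel=.2)
    o=r.get_obs();c=r.read_camera("wrist");T=toolT(o)@c["hand_eye"];print(edges(c,T),gap(c,T)[0],o["t"],np.round(((T[:3,3]-ORG)@A)[1],3))
np.savez("w5.npz",T=T,**c)
cv2.imwrite("pics/w5.png",cv2.resize(c["image"][40:240,140:420,::-1],(800,571),interpolation=cv2.INTER_CUBIC))
E
```

```text
w1 (array([23. , 33.8]), 84)
w3 (array([-15.3,  -3.7]), 87)
(array([-29.9, -18.7]), 88) [-26.3 -27.1 -27.5 -27.7 -27.3 -27.5 -27.8 -27.6 -27.2 -26.4] 23.0667 -0.052
(array([-30. , -18.4]), 113) [-16.9 -16.9 -16.8 -16.3 -16.4 -16.3 -17.4 -17.3 -17.5 -17.7] 23.6 -0.024
```

View pics/w5.png

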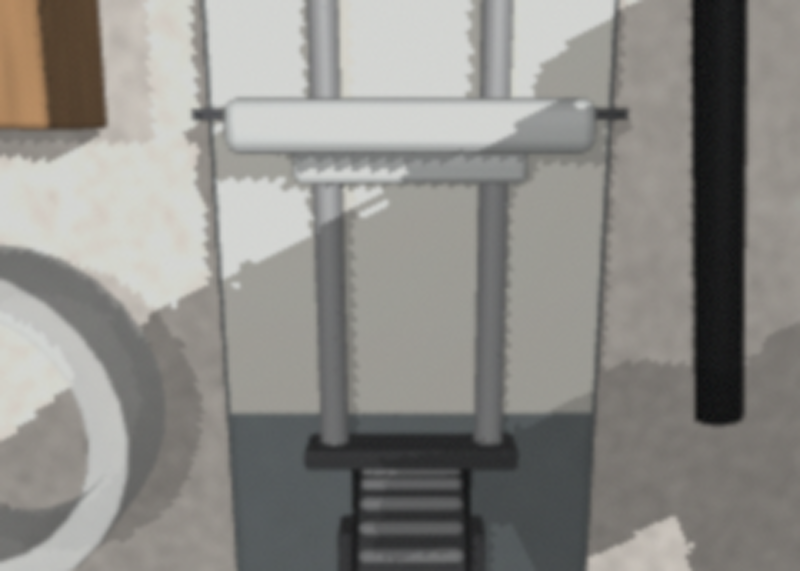

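The cheek face is at -30.0 mm and the mark at -27.0 mm, so it overshot by 3 mm. The picture agrees: the tabs at row 113 lie behind the face edge at row 99. I'll roll it back about 3 mm.

```bash
python3 - <<'E'
from h import *
r.move_straight(W(0,WY-.004,.11),vel=.15)
stroke(-.004,.0042,.0005,.0865)
r.move_straight(W(0,.058,.2),vel=.2);r.wait(.3)
o=r.get_obs();c=r.read_camera("wrist");T=toolT(o)@c["hand_eye"];print(edges(c,T),o["t"])
cv2.imwrite("pics/w6.png",cv2.resize(c["image"][40:240,140:420,::-1],(800,571),interpolation=cv2.INTER_CUBIC))
E
```

```text
True z 0.0847 [-1.3  0.1  8.5] [-1.7  1.8  7.4] t 26.175
(array([-26.2, -14.5]), 113) 27.2167
```

View pics/w6.png

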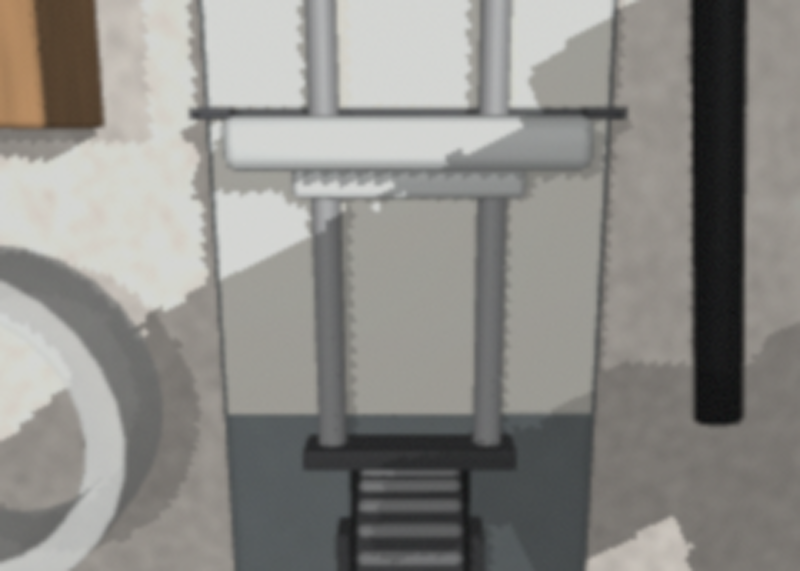

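```bash
python3 - <<'E'
from h import *
r.move_straight(W(0,.03,.26),vel=.2);r.wait(.5)
o=r.get_obs();c=r.read_camera("wrist");T=toolT(o)@c["hand_eye"];print(edges(c,T),o["t"],o["ft_force"].round(2))
r.finish_job()
E
```

```text
(array([-26. , -14.6]), 88) 28.25 [ 0.98 -0.31 -0.3 ]
the job is handed in; nothing more can be done
```

The sliding cheek's inner face now stands about 0.8–1.0 mm to the open (+y) side of the gauge mark, inside the 3 mm tolerance. I handed the job in at about 28 s on the robot's clock, and no verdict was reported.

- **How it was done:** I rolled the wheel with closed fingertips, pressing lightly (about 3–10 N). It took seven closing strokes. They overshot by about 3 mm, because the close-range camera reading was cut off by the image edge on the last two. One opening stroke corrected that.
- **Last checks:** Two viewpoints put the face at -26.2 and -26.0 mm, against the mark at -27.0 mm, and the picture agreed at about 0.9 mm. The mark position comes from the earlier clear views; its line-finder gave unreliable readings once the cheek stood close to the mark.
- **Touching and other objects:** The hand was well clear at hand-in. I only ever lowered it over the wheel. The pen, tape roll and carton looked unmoved in the wrist views. I did not re-check the label roll, cartridge or mug at the end, but the arm worked only over the holder.

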